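# Dock the vial rack square on the sampler's rail

### The arm

A 6-joint arm with a two-finger parallel gripper is mounted at the origin on the work surface. World frame = base frame: x ahead of the robot, y to its left, z up, the work surface at z = 0. Lengths are in m, angles in rad, forces in N, time in s.
With the tool pointing down it reaches from about 0.225 to 0.875 m from the base axis. Payload 3.4 kg.
Tool frame: the origin (TCP) lies midway between the tips of the shut fingers; the grasp point (between the pads) lies 19 mm behind it (manip.tcp_to_grasp is the distance from the TCP to the grasp point, in m); x points along the fingers, y is the direction in which the jaws open and shut, and the axes are right-handed (so a half turn about x gives the same grasp; the last joint's range is limited). The gripper opens to 85 mm and grips with 20 to 120 N. Pads are 22 mm wide; open, the fingers measure 114 mm over their backs; the gripper's body (76 mm by 85 mm) begins 54 mm behind the grasp point. The pads swing forward as they close: fully open they stand 13 mm farther back than shut.
Start: joints at [1.206, 0.276, 1.505, -0, 1.361, -0.121], TCP at [0.139, 0.558, 0.231] pointing down, gripper open.
Joint ranges: [-2.89, 2.89], [-0.75, 2.08], [0.22, 2.7], [-1.18, 4.32], [0.11, 2.71], [-2.7, 2.7]. Speed limits (rad/s): [2.57, 2.57, 3.14, 3.14, 3.14, 3.14].

### API

Orientations are given as a unit quaternion [w, x, y, z].
In Python, from rig import readout, eyes, job, manip gives the robot as it stands. The module is installed in compiled form; this text tells all that it offers.
- The arm moves only by the tool carry_out, never from a script. Its argument "deltas" is one flat list of numbers, 7 for each row, row after row: the shift along the tool's x, y, z scaled (see below), then the turn, a rotation vector about the tool's x, y, z scaled (see below), then the opening, from -1 (shut) to 1 (fully open). In form: [dx, dy, dz, ax, ay, az, grip, dx, dy, dz, ax, ay, az, grip, ...]. A call has 1 to 10 rows; each row shifts and turns the commanded pose from where the row before left it, along the tool's axes as they then stand; what a row does not reach is not made up. The controller multiplies each number of a shift by 60 mm and each number of a turn by 4 degrees. A row lasts 1/8 s, in which the tool goes at most 62.5 mm and 10.7 degrees, less where a joint would pass 70% of its speed; a pose out of reach is approached as far as the arm can. A call with a number of a shift or a turn outside -1 to 1 is refused whole. A call with a gripper value outside its range is refused whole. The fingers move at their own pace and stop on an object; "newtons" is the grip in N (left out, the last holds). Time passes only in rows, so rows that do not move let the fingers close. It gives the time, the measured TCP pose, the force and the opening at its end, in the units of the state.
- readout.get_state(): the state, without advancing time (a new reading comes with each control period).
- eyes.get_image(name): name is "scene" or "side" or "wrist"; returns a dict with "color" (420x560x3 uint8, red, green, blue), "z_map" (420x560 float32, m along the optical axis (not along the pixel's ray), 0 where there is no reading), "mtx" (3x3 intrinsics, pixels), "distortion" ([k1, k2, p1, p2, k3] as OpenCV has them; the pictures are not rectified), "origin" and "orientation" of the camera in the world. Camera axes: x right, y down, z forward; pixel columns grow to the right and rows downward; lengths in m; the calibration is good to about 2 mm. A picture is of the moment at which its call begins.
- job.sign_off(): hands the job in, once; it reports no verdict.
The state is a dict: "clock": time; "qpos": joint angles; "qd": joint speeds; "effort": joint torques, N m; "position": TCP position; "ee_rot": TCP orientation; "contact_force": force on the tool from outside, world axes, zero at the start; "moment": the same for the moment, N m; "width": finger opening in m.
Only numpy, scipy, OpenCV 4.12 (cv2) and the standard library are available. Lean on these libraries where they do the work, as an engineer would, in place of code of your own. Each camera call takes 0.05 s, during which the arm holds its last target.

### The job

Slide the vial rack home on the sampler's deck: push one end and then the other back under its spring clip, until the rack lies flat and parallel along the back rail with no gap at either end and its left end butts against the end stop; once it lies along the rail, lean on it towards the rail with about a kilo for half a second so that it is truly seated. The vials are full: never push with more than about two and a half kilos, don't tip the rack, and leave the other things on the bench alone.

Things in the scene. Friction and masses are not known exactly. Their poses are not given: they have to be found in the camera images.
- rack: Loose white vial rack on the deck, 86 deep (x) x 280 long (y), 0.6 kg. Origin: centre of its underside; x to its back (rail side), y to its left end. Body 30 high, front face at x = -43, back at x = +19; behind it a bare flange to x = +43, 6 thick, edge bevelled. Capped vials stand 52 high. Push low (10 to 20 above the deck) on its front or end faces. Slides at 1 to 3 N on the bare deck.
- rack_left (a point): The lower back corner of the rack's flange at its left (+y) end: rack x = +43, y = +140, z = 0; axes as the rack.
- rack_right (a point): The lower back corner of the rack's flange at its right (-y) end: rack x = +43, y = -140, z = 0; axes as the rack.
- sampler: Fixed bench-top vial sampler. Origin on the bench under the middle of the rail's front face; x to the rail, y left along the rail. Level aluminium deck 34 above the bench, x -191 to +49, y -199 to +163, open at front and right. On the left a white control head, y 165 to 253, x -180 to +44, 92 high, with a post and parked arm 226 high at y = 209, x from -15 to +171.
- rail: Fixed aluminium rail along the back of the deck, 310 long, 12 thick, 14 high. Origin: middle of its front face at deck height (34 above the sampler's origin); x normal to the face, the rack being on its -x side, y left along the rail. Two spring clips on it hold the rack's flange down; sliding the rack lengthwise under both takes about 5 to 8 N.
- clip_l (a point): Under the tongue of the left spring clip, at deck height: a steel strap 18 wide at sampler y = +100, reaching 22 in front of the rail, with an upturned lip; the tongue lies 3.5 above the deck and springs up for the 6 thick flange. Pushing an end of the rack in under its clip takes about 4 to 9 N.
- clip_r (a point): The same for the right spring clip, at sampler y = -80. Axes as the sampler.
- stop (a point): Middle of the end stop's face at deck height: an aluminium block at the left end of the deck, 10 thick, 18 high, its face looking to -y at sampler y = +150, from x = -72 to -2. Axes as the sampler. With the rack home its origin is at sampler x = -43, y = +10, z = 34.
- reagent: Clear bottle with red cap, 70 dia x 165 high, right of the sampler; leave alone. Origin: centre of its underside.
- amber: Amber bottle with red cap, 84 dia x 180 high, left in front; leave alone. Origin: centre of its underside.
- jar: White jar with black lid, 72 dia x 100 high, right of the sampler; leave alone. Origin: centre of its underside.
- cylinder: Small glass measuring cylinder, foot 52 dia, 17 dia x 138 high, right in front; leave alone. Origin: centre of its underside.
- pencil: Yellow pencil, 165 long, 8 thick, lying on the bench beside the sampler's right edge; leave alone. Origin: middle of its underside.
- block: Wooden vial block 52 x 165 x 42 high behind the sampler; leave alone. Origin: centre of its underside.
- tube_rack: Dark green microtube rack 68 x 210 x 26 high (36 with tubes), left of the sampler; leave alone. Origin: centre of its underside.
- beaker: Glass beaker 68 dia x 90 high, behind the sampler; leave alone. Origin: centre of its underside.

How it is judged:
On the way:
1. with both ends home, within 1.5 mm of the rail, the rack is held pressed against the rail with over 5 N (contact force between rack and rail above 5 N and x of each of rack_left, rack_right in the frame of rail above -0.0015 m), for 0.3 s.
At the end, for the whole second after the job is handed in: The rack stands flat on the deck (within 2 mm and 0.02 rad) and at rest (under 5 mm/s), released, both back corners of its flange within 1.5 mm of the rail's face under the clips, its left end within 2 mm of the end stop (x of each of rack_left, rack_right in the frame of rail above -0.0015 m and y of rack_left in the frame of stop between -0.002 and 0.002 m and z of rack in the frame of rail below 0.002 m and angle between rack's own z axis and vertical below 0.02 rad and linear speed of rack below 0.005 m/s); the robot touches nothing.
It fails at once if the rack is pushed with more than 25 N (contact force between the fingers and rack above 25 N).
It fails at once if the rack is tipped by more than 6 degrees (angle between rack's own z axis and vertical above 0.105 rad).
It fails at once if one of the other things on the bench is shifted by more than 20 mm (distance of any of reagent, amber, jar, cylinder, pencil, block, tube_rack, beaker from where it was at the start of the episode above 0.02 m).
It also fails if it takes over 72 s, if anything falls off the work surface, if the arm or the gripper's body presses on something with over 40 N, if the wrist force passes 120 N, or if a joint passes its speed limit or range.

## Working session

There is one attempt and no reset: what is moved stays moved. The work goes in short steps, Python scripts to look and compute and a tool call to move; the robot and the scene stay as the last step left them, time stands still between calls to the robot, and variables do not carry over. Pictures are saved under pics/ and viewed, and the job is handed in when it is done.

Besides the shell and the picture viewer there is one more tool, called after "Emit:" as name(argument=value, ...) on one line, values as JSON. carry_out: Moves the arm, as the interface text tells. Its arguments: {"type":"object","properties":{"deltas":{"type":"array"},"newtons":{"type":"number"}},"required":["deltas"]}

```bash
mkdir -p pics; ls
python3 - <<'E'
from rig import readout, eyes, job, manip
import cv2,pickle
print(readout.get_state()); print(manip.tcp_to_grasp)
for n in ["scene","side","wrist"]:
    d=eyes.get_image(n); pickle.dump(d,open(f"{n}0.pkl","wb"))
    cv2.imwrite(f"pics/{n}0.png",d["color"][:,:,::-1]); print(n,d["mtx"],d["distortion"],d["origin"],d["orientation"])
E
```

```text
pics
{'clock': 0.0, 'qpos': array([ 1.20598962e+00,  2.76616326e-01,  1.50611173e+00, -1.32540514e-05,
        1.36068806e+00, -1.21013848e-01]), 'qd': array([ 3.93130271e-05,  2.69826028e-04,  1.29846507e-03, -8.94388933e-04,
        3.06625274e-04, -4.85360519e-04]), 'effort': array([ 8.47640531e-04, -4.16773546e+01, -2.45809579e+01, -5.57784142e-05,
        1.11370784e-02, -8.80442940e-06]), 'position': array([0.13862993, 0.55751062, 0.23043607]), 'ee_rot': array([ 0.70170913,  0.08535262,  0.70201037, -0.08660635]), 'contact_force': array([ 0.3258569 , -0.10760648,  0.11617546]), 'moment': array([-0.0101734 ,  0.04032979,  0.00106299]), 'width': 0.08533555594042151}
0.0187
scene [[410.03642126   0.         282.07987049]
 [  0.         410.03642126 207.40401654]
 [  0.           0.           1.        ]] [-0.06338573  0.          0.          0.          0.        ] [ 1.34252422 -0.30992531  0.71660132] [-0.35299965  0.7694892   0.47873672 -0.23256992]
side [[405.42381582   0.         272.39835603]
 [  0.         405.42381582 212.17761496]
 [  0.           0.           1.        ]] [-0.01128696  0.          0.          0.          0.        ] [0.22489754 0.51593702 0.81529839] [ 0.11097147 -0.29388275  0.89543032 -0.31547237]
wrist [[375.00221207   0.         280.50380987]
 [  0.         375.00221207 210.01405527]
 [  0.           0.           1.        ]] [-0.02411897  0.          0.          0.          0.        ] [0.07318807 0.57476203 0.3737702 ] [0.10643347 0.78041963 0.61071318 0.08152618]
```

View pics/scene0.png

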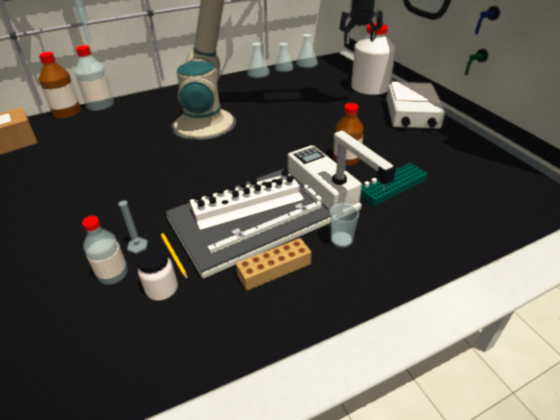

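View pics/side0.png

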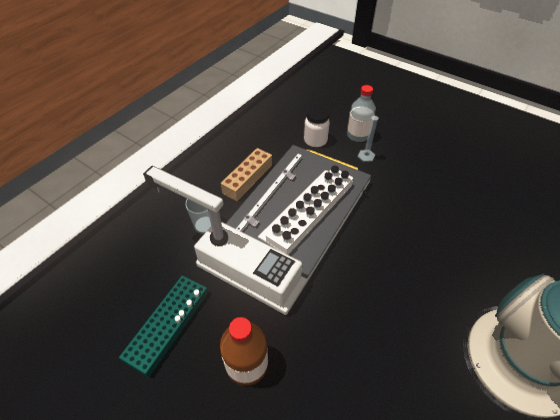

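View pics/wrist0.png

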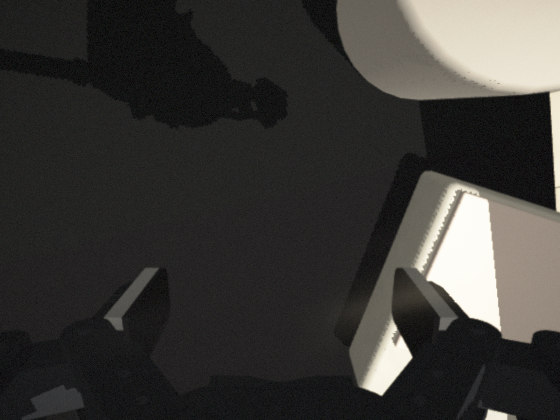

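The scene view shows the sampler around pixel (260,215), with the rack near the rail and the rail running from (210,245) to (320,205). The side view shows the rack from (290,230) to (340,180), with the right end apparently farther from the rail. Next I'll build a top-down map.

```bash
cat > h.py <<'E'
import numpy as np,cv2,pickle
from scipy.spatial.transform import Rotation as R
def Rm(q): return R.from_quat([q[1],q[2],q[3],q[0]]).as_matrix()
def cloud(d):
    z=d["z_map"]; h,w=z.shape
    v,u=np.mgrid[0:h,0:w]
    p=cv2.undistortPoints(np.stack([u,v],-1).reshape(-1,1,2).astype(np.float64),d["mtx"],np.array(d["distortion"])).reshape(-1,2)
    zz=z.reshape(-1); P=np.c_[p*zz[:,None],zz]@Rm(d["orientation"]).T+d["origin"]
    ok=zz>0
    return P,ok
def proj(d,X):
    Rc=Rm(d["orientation"]); r=cv2.Rodrigues(Rc.T)[0]; t=-Rc.T@np.array(d["origin"])
    return cv2.projectPoints(np.array(X,float).reshape(-1,1,3),r,t,d["mtx"],np.array(d["distortion"]))[0].reshape(-1,2)
E
python3 - <<'E'
from h import *
for n in ["scene","side"]:
    d=pickle.load(open(f"{n}0.pkl","rb")); P,ok=cloud(d); c=d["color"].reshape(-1,3)
    x0,x1,y0,y1=0.2,0.9,-0.35,0.5
    s=800
    hm=np.zeros((int((x1-x0)*s),int((y1-y0)*s),3),np.uint8)
    m=ok&(P[:,0]>x0)&(P[:,0]<x1)&(P[:,1]>y0)&(P[:,1]<y1)&(P[:,2]>-.02)&(P[:,2]<.25)
    i=((x1-P[m,0])*s).astype(int).clip(0,hm.shape[0]-1); j=((y1-P[m,1])*s).astype(int).clip(0,hm.shape[1]-1)
    hh=(P[m,2]*1000*1.5+30).clip(0,255).astype(np.uint8)
    hm[i,j]=cv2.applyColorMap(hh.reshape(-1,1),cv2.COLORMAP_JET).reshape(-1,3)
    cv2.imwrite(f"pics/top_{n}.png",cv2.dilate(hm,np.ones((2,2))))
    z=P[m,2]; print(n,np.histogram(z,bins=np.arange(-.01,.1,.004)))
E
```

```text
scene (array([    1,  3555, 27989,  2028,   443,   415,   440,   445,   948,
         780,  3285,  2259,  1758,   999,   714,   423,   321,   403,
         992,   344,   350,   371,   369,   540,   534,   999,   391]), array([-0.01 , -0.006, -0.002,  0.002,  0.006,  0.01 ,  0.014,  0.018,
        0.022,  0.026,  0.03 ,  0.034,  0.038,  0.042,  0.046,  0.05 ,
        0.054,  0.058,  0.062,  0.066,  0.07 ,  0.074,  0.078,  0.082,
        0.086,  0.09 ,  0.094,  0.098]))
side (array([    9,  5780, 48215,  6342,   304,   323,   358,   391,  1849,
        2098,  3743,  2632,  1090,   720,   612,   309,   250,   376,
        1228,   357,   326,   324,   325,   653,   757,  2271,   780]), array([-0.01 , -0.006, -0.002,  0.002,  0.006,  0.01 ,  0.014,  0.018,
        0.022,  0.026,  0.03 ,  0.034,  0.038,  0.042,  0.046,  0.05 ,
        0.054,  0.058,  0.062,  0.066,  0.07 ,  0.074,  0.078,  0.082,
        0.086,  0.09 ,  0.094,  0.098]))
```

View pics/top_side.png

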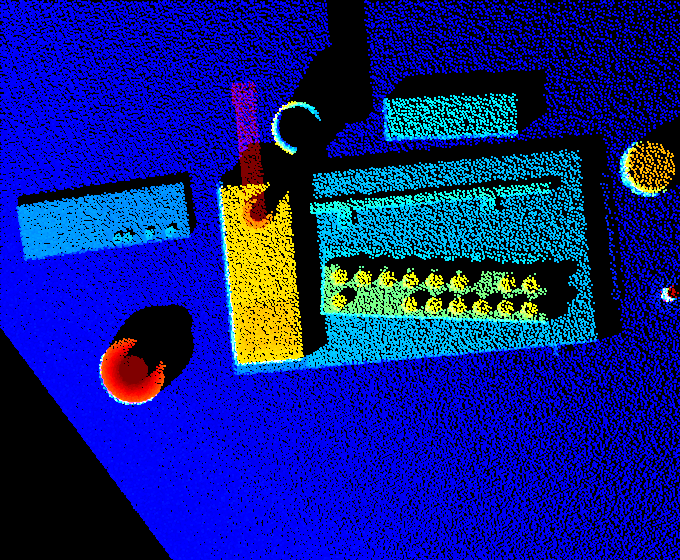

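View pics/top_scene.png

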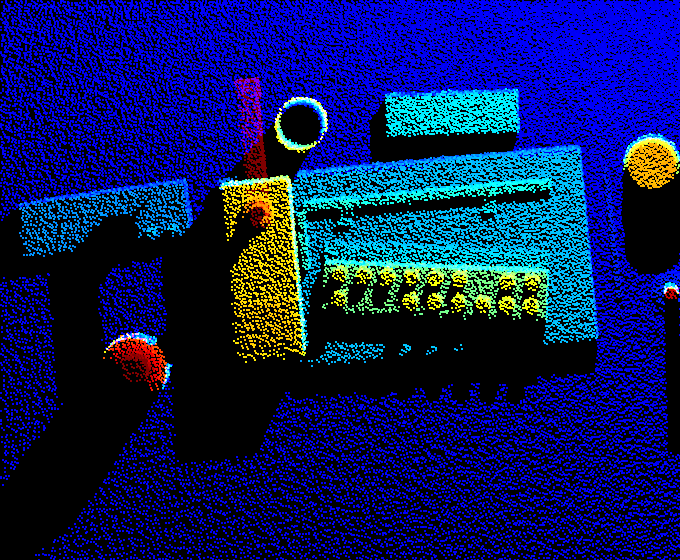

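```bash
cat > fit.py <<'E'
from h import *
from scipy.optimize import minimize
def band(P,ok,z0,z1,box):
    m=ok&(P[:,2]>z0)&(P[:,2]<z1)&(P[:,0]>box[0])&(P[:,0]<box[1])&(P[:,1]>box[2])&(P[:,1]<box[3]); return P[m]
def edge(p,a,sgn,bins,q=97):
    """p Nx2 local; take along-coordinate a bins, extreme of other coordinate; fit line robustly"""
    b=1-a; pts=[]
    for lo,hi in zip(bins[:-1],bins[1:]):
        s=p[(p[:,a]>=lo)&(p[:,a]<hi)]
        if len(s)>8: pts.append([(lo+hi)/2, sgn*np.percentile(sgn*s[:,b],q)])
    pts=np.array(pts)
    k=np.polyfit(pts[:,0],pts[:,1],1)
    for _ in range(3):
        r=pts[:,1]-np.polyval(k,pts[:,0]); g=abs(r)<max(0.0015,1.5*np.median(abs(r))); k=np.polyfit(pts[g,0],pts[g,1],1)
    return k,np.std(r[g]),g.sum()
E
python3 - <<'E'
from fit import *
for n in ["scene","side"]:
    d=pickle.load(open(f"{n}0.pkl","rb")); P,ok=cloud(d)
    b=[0.42,0.72,-0.26,0.11]
    deck=band(P,ok,.028,.040,b); print(n,"deck z",np.median(deck[:,2]))
    pl=np.linalg.lstsq(np.c_[deck[:,:2],np.ones(len(deck))],deck[:,2],rcond=None)[0]; print("deck plane",pl)
    # rail
    rail=band(P,ok,.0435,.054,[0.615,0.70,-0.19,0.12]); 
    # restrict to line
    yy=rail[:,1]; k=np.polyfit(yy,rail[:,0],1)
    for _ in range(5):
        r=rail[:,0]-np.polyval(k,yy); g=abs(r)<.009; k=np.polyfit(yy[g],rail[g,0],1)
    print("rail centre line x=k y+c",k,"yaw",np.degrees(np.arctan(-k[0])),"half",np.percentile(r[g],[2,98]),"z",np.median(rail[g,2]),"y range",np.percentile(yy[g],[.5,99.5]))
    rk=band(P,ok,.057,.070,[0.46,0.60,-0.22,0.115]); print("rack top z",np.median(rk[:,2]),len(rk))
    for s in (1,-1):
        print(" rack top edge in x, sgn",s,edge(rk[:,:2],1,s,np.arange(-.17,.09,.01)))
    for s in (1,-1):
        print(" rack ends y, sgn",s,edge(rk[:,:2],0,s,np.arange(.47,.58,.006)))
    for s in (1,): print(" deck back",edge(deck[:,:2],1,s,np.arange(-.2,.05,.01)))
    print(" deck right",edge(deck[:,:2],0,-1,np.arange(.5,.70,.01)))
    hd=band(P,ok,.085,.099,[.4,.75,.1,.25]); print("head z",np.median(hd[:,2])," head right",edge(hd[:,:2],0,-1,np.arange(.46,.66,.01))," left",edge(hd[:,:2],0,1,np.arange(.46,.66,.01)))
    print(" head front",edge(hd[:,:2],1,-1,np.arange(.13,.21,.01)))
E
```

```text
scene deck z 0.03376064288964298
deck plane [-0.00737034  0.00345224  0.03899239]
rail centre line x=k y+c [-0.09037035  0.65528812] yaw 5.163812950031614 half [-0.00792753  0.00596059] z 0.047347801199820294 y range [-0.18671653  0.1185369 ]
rack top z 0.06348391248628665 1140
 rack top edge in x, sgn 1 (array([0.03846904, 0.57117518]), np.float64(0.0007556354687077441), np.int64(25))
 rack top edge in x, sgn -1 (array([-0.07982868,  0.51604683]), np.float64(0.0032094882246191414), np.int64(14))
 rack ends y, sgn 1 (array([ 0.51258164, -0.20439572]), np.float64(0.003966274822666855), np.int64(8))
 rack ends y, sgn -1 (array([-0.02850705, -0.16563968]), np.float64(0.0009195215416023742), np.int64(8))
 deck back (array([-0.09005014,  0.6962505 ]), np.float64(0.0006147874633146639), np.int64(22))
 deck right (array([ 0.13418201, -0.30999794]), np.float64(0.0009940142614703424), np.int64(12))
head z 0.09177756035793982  head right (array([0.08958029, 0.07908261]), np.float64(0.0004799210826033598), np.int64(19))  left (array([0.11769175, 0.14193414]), np.float64(0.0004903334751382633), 
[... 615 characters left out ...]
k ends y, sgn 1 (array([0.01829352, 0.08568098]), np.float64(0.0005145890690656415), np.int64(7))
 rack ends y, sgn -1 (array([ 1.03368459, -0.69270076]), np.float64(0.007472362196737666), np.int64(7))
 deck back (array([-0.08815083,  0.68839128]), np.float64(0.000677315325668487), np.int64(23))
 deck right (array([ 0.16982733, -0.32776569]), np.float64(0.0015808223004006015), np.int64(12))
head z 0.09199526391027546  head right (array([0.08559571, 0.08655743]), np.float64(0.0003774215449018332), np.int64(18))  left (array([0.09562927, 0.16233721]), np.float64(0.00044636574058613766), np.int64(19))
 head front (array([-0.08271074,  0.46479169]), np.float64(0.000525185435654938), np.int64(7))
```

```bash
cat > sdf.py <<'E'
from fit import *
from scipy.optimize import least_squares
SB=[(-.191,.049,-.199,.163,0,.034),(0,.012,-.155,.155,.034,.048),(-.180,.044,.165,.253,0,.092),(-.072,-.002,.150,.160,.034,.052)]
RB=[(-.043,.019,-.14,.14,0,.030),(.019,.043,-.14,.14,0,.006)]
def sd(p,B):
    o=None
    for b in B:
        c=np.array([b[0]+b[1],b[2]+b[3],b[4]+b[5]])/2; h=np.array([b[1]-b[0],b[3]-b[2],b[5]-b[4]])/2
        q=abs(p-c)-h; s=np.linalg.norm(np.maximum(q,0),axis=1)+np.minimum(q.max(1),0)
        o=s if o is None else np.minimum(o,s)
    return o
def loc(P,x):
    c,s=np.cos(x[3]),np.sin(x[3]); D=P-[x[0],x[1],x[2]]
    return np.c_[c*D[:,0]+s*D[:,1],-s*D[:,0]+c*D[:,1],D[:,2]]
def glob(L,x):
    c,s=np.cos(x[3]),np.sin(x[3]); L=np.atleast_2d(np.array(L,float))
    return np.c_[c*L[:,0]-s*L[:,1]+x[0],s*L[:,0]+c*L[:,1]+x[1],L[:,2]+x[2]]
def fit(P,B,x0,tol=.0015,gate=(.03,.015,.008)):
    x=np.array(x0,float)
    for g in gate:
        Q=P[abs(sd(loc(P,x),B))<g]
        r=least_squares(lambda x:sd(loc(Q,x),B),x,loss='cauchy',f_scale=tol,x_scale=[.01,.01,.01,.02]); x=r.x
    return x,len(Q),np.median(abs(sd(loc(Q,x),B)))
def both(d,xs,xr,nrm=True,rackz=(.002,.026)):
    P,ok=cloud(d); P=P[ok]; P=P[(P[:,0]>.3)&(P[:,0]<.85)&(abs(P[:,1])<.3)]
    L=loc(P,xs); q=P[(L[:,0]>-.21)&(L[:,0]<.06)&(L[:,1]>-.22)&(L[:,1]<.27)&(L[:,2]>.008)&(L[:,2]<.10)]
    # drop rack neighbourhood and the arm/post
    lr=loc(q,xr); nr=~((abs(lr[:,0])<.055)&(abs(lr[:,1])<.15)&(lr[:,2]>.003))
    ll=loc(q,xs); nr&=~((ll[:,1]>.185)&(ll[:,0]>-.03))
    fs=fit(q[nr],SB,xs)
    lr=loc(P,xr); q=P[(abs(lr[:,0])<.06)&(abs(lr[:,1])<.155)&(lr[:,2]>.003)&(lr[:,2]<.034)]
    L=loc(q,fs[0]); q=q[(L[:,0]<-.003)&(L[:,1]<.148)]
    fr=fit(q,RB,xr)
    return fs,fr
def report(fs,fr):
    xs,xr=fs[0],fr[0]
    print("sampler",xs.round(4),np.degrees(xs[3]).round(2),fs[1:]); print("rack",xr.round(4),np.degrees(xr[3]).round(2),fr[1:])
    c=loc(glob([[.043,.14,0],[.043,-.14,0]],xr),xs); print("rack_left/right in sampler",c.round(4).tolist(), "stop gap",.15-c[0,1])
E
python3 - <<'E'
from sdf import *
for n in ["scene","side"]:
    d=pickle.load(open(f"{n}0.pkl","rb"))
    o=both(d,[.648,-.03,0,np.radians(5.15)],[.547,-.044,.034,np.radians(-2.25)])
    o=both(d,o[0][0],o[1][0]); print(n); report(*o)
    im=d["color"][:,:,::-1].copy()
    for x,B,col in((o[0][0],SB,(0,255,0)),(o[1][0],RB,(0,0,255))):
        for b in B:
            L=[[b[i],b[2+j],b[4+k]] for i in(0,1) for j in(0,1) for k in(0,1)]
            u=proj(d,glob(L,x))
            for a in range(8):
                for c in range(a):
                    if bin(a^c).count("1")==1: cv2.line(im,tuple(int(v*16) for v in u[a]),tuple(int(v*16) for v in u[c]),col,1,cv2.LINE_AA,4)
    u=proj(d,glob([[-.07,0,.05]],o[0][0]))[0].astype(int)
    cv2.imwrite(f"pics/ov_{n}.png",cv2.resize(im[max(0,u[1]-90):u[1]+90,max(0,u[0]-120):u[0]+120],None,fx=3.3,fy=3.3,interpolation=cv2.INTER_CUBIC))
E
```

```text
scene
sampler [ 6.502e-01 -2.910e-02 -3.000e-04  9.200e-02] 5.27 (8702, np.float64(0.0008826295474872112))
rack [ 0.5491 -0.0439  0.0336 -0.0398] -2.28 (2332, np.float64(0.0008698293086412566))
rack_left/right in sampler [[-0.0411, 0.1277, 0.0339], [-0.0779, -0.1499, 0.0339]] stop gap 0.022331710411073347
side
sampler [ 6.463e-01 -2.890e-02 -2.000e-04  9.270e-02] 5.31 (10831, np.float64(0.0009438824238744009))
rack [ 0.5461 -0.0434  0.0337 -0.0386] -2.21 (2032, np.float64(0.0007452725283199624))
rack_left/right in sampler [[-0.0402, 0.128, 0.034], [-0.0768, -0.1496, 0.034]] stop gap 0.022042421682577806
```

View pics/ov_scene.png

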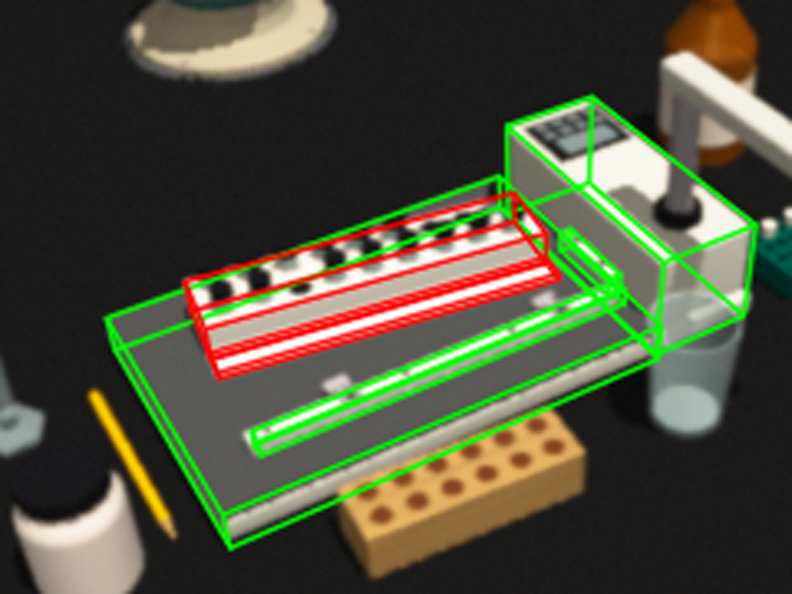

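View pics/ov_side.png

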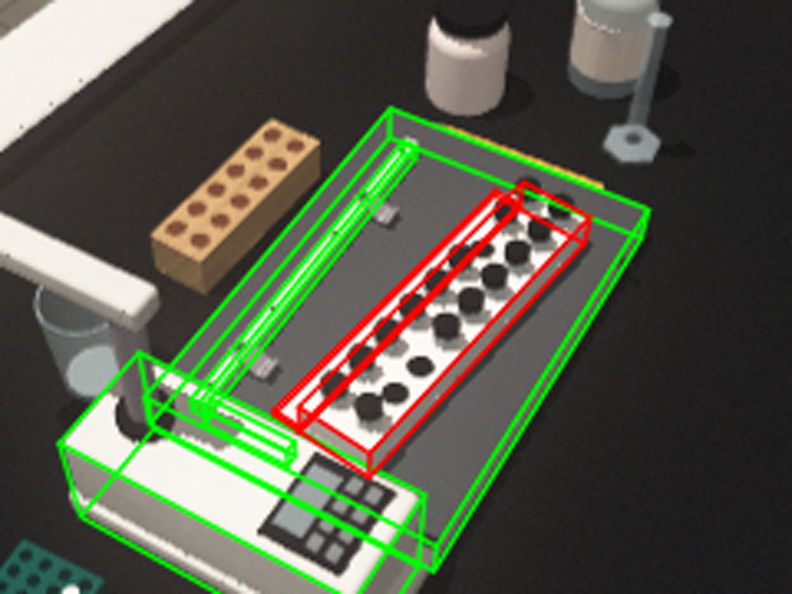

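```bash
cat > mv.py <<'E'
from sdf import *
from rig import readout
XS=np.array([.6482,-.029,-.0002,.0923])
def S2W(p): return glob([p],XS)[0]
def st():
    s=readout.get_state(); T=Rm(s["ee_rot"]); return s,T
def show():
    s,T=st(); p=s["position"]; l=loc(p[None],XS)[0]; c,sn=np.cos(XS[3]),np.sin(XS[3])
    f=s["contact_force"]; m=s["moment"]
    print("t",round(s["clock"],2),"TCPs(mm)",(l*1000).round(1),"F_s",np.round([c*f[0]+sn*f[1],-sn*f[0]+c*f[1],f[2]],2),"w",round(s["width"],4))
    return s,T
def plan(target_s,yaw=True):
    """deltas (tool units) to bring TCP to sampler-frame point (m), tool down with its z along -/+ sampler x"""
    s,T=st(); tgt=S2W(target_s); d=T.T@(tgt-s["position"])
    c,sn=np.cos(XS[3]),np.sin(XS[3]); X=np.array([0,0,-1.]); Z=np.array([c,sn,0.])
    if T[:,2]@Z<0: Z=-Z
    G=np.c_[X,np.cross(Z,X),Z]; rv=R.from_matrix(T.T@G).as_rotvec(degrees=True)
    print("T\n",T.round(3)); print("shift mm in tool",(d*1000).round(1),"units",(d/.06).round(3),"rot deg",rv.round(2),"units",(rv/4).round(3))
    print("dist",np.linalg.norm(d))
E
python3 - <<'E'
from mv import *
show(); plan([-.17,-.10,.20])
E
```

```text
t 0.15 TCPs(mm) [-453.3  631.1  230.8] F_s [-0.08  0.54  0.2 ] w 0.0852
T
 [[-0.001  0.241  0.97 ]
 [-0.001  0.97  -0.241]
 [-1.    -0.001 -0.   ]]
shift mm in tool [  31.6 -596.7  508.6] units [ 0.526 -9.945  8.477] rot deg [-19.26  -0.02   0.08] units [-4.814 -0.006  0.019]
dist 0.7846857099247884
```

Emit:
carry_out(deltas=[0, 0, 0, -0.963, 0, 0, -1, 0, 0, 0, -0.963, 0, 0, -1, 0, 0, 0, -0.963, 0, 0, -1, 0, 0, 0, -0.963, 0, 0, -1, 0, 0, 0, -0.963, 0, 0, -1], newtons=40)

```text
clock: 0.78
position: [0.1387, 0.5578, 0.231]
ee_rot: [0.706, -0.034, 0.706, 0.033]
contact_force: [0.3, -0.6, 0.4]
width: 0.0001
```

Emit:
carry_out(deltas=[0, -0.9, 0.35, 0, 0, 0, -1, 0, -0.9, 0.35, 0, 0, 0, -1, 0, -0.9, 0.35, 0, 0, 0, -1, 0, -0.9, 0.35, 0, 0, 0, -1, 0, -0.9, 0.35, 0, 0, 0, -1, 0, -0.9, 0.35, 0, 0, 0, -1, 0, -0.9, 0.35, 0, 0, 0, -1, 0, -0.9, 0.35, 0, 0, 0, -1])

```text
clock: 1.78
position: [0.3464, 0.1417, 0.2314]
ee_rot: [0.707, -0.033, 0.706, 0.033]
contact_force: [1.6, 1.7, 0.2]
width: -0.0
```

Run:
```python
from mv import *
show(); plan([-.17,-.10,.20])
```

```text
t 1.77 TCPs(mm) [-284.8  197.8  231.6] F_s [1.71 1.52 0.16] w -0.0
T
 [[ 0.001 -0.092  0.996]
 [ 0.     0.996  0.092]
 [-1.     0.     0.001]]
shift mm in tool [  31.6 -297.8  114.7] units [ 0.526 -4.964  1.912] rot deg [ 0.02  0.05 -0.02] units [ 0.004  0.012 -0.005]
dist 0.32070926462942684
```

Emit:
carry_out(deltas=[0.08, -0.827, 0.249, 0, 0, 0, -1, 0.08, -0.827, 0.249, 0, 0, 0, -1, 0.08, -0.827, 0.249, 0, 0, 0, -1, 0.08, -0.827, 0.249, 0, 0, 0, -1, 0.08, -0.827, 0.249, 0, 0, 0, -1, 0.08, -0.827, 0.249, 0, 0, 0, -1, 0, 0, 0, 0, 0, 0, -1])

```text
clock: 2.65
position: [0.4638, -0.148, 0.2016]
ee_rot: [0.706, -0.031, 0.707, 0.031]
contact_force: [-0.3, 0.4, -0.5]
width: -0.0004
```

Emit:
carry_out(deltas=[0.6, 0, 0, 0, 0, 0, -1, 0.8, 0, 0, 0, 0, 0, -1, 0.6, 0, 0, 0, 0, 0, -1, 0.4, 0, 0, 0, 0, 0, -1, 0, 0, 0, 0, 0, 0, -1])

```text
clock: 3.28
position: [0.4607, -0.1431, 0.057]
ee_rot: [0.705, -0.032, 0.708, 0.034]
contact_force: [0.2, -0.3, -0.1]
width: -0.0003
```

Run:
```python
from mv import *
import cv2
from rig import eyes
show(); plan([-.195,-.10,.047])
d=eyes.get_image("side"); cv2.imwrite("pics/s1.png",cv2.resize(d["color"][120:320,180:440,::-1],None,fx=3,fy=3))
```

```text
t 3.27 TCPs(mm) [-197.3  -96.3   57.2] F_s [ 0.15 -0.36 -0.11] w -0.0003
T
 [[-0.005 -0.093  0.996]
 [ 0.003  0.996  0.093]
 [-1.     0.003 -0.004]]
shift mm in tool [10.2 -3.7  2.3] units [ 0.17  -0.062  0.038] rot deg [ 0.04 -0.25 -0.17] units [ 0.01  -0.063 -0.043]
dist 0.011110010858757062
```

View pics/s1.png

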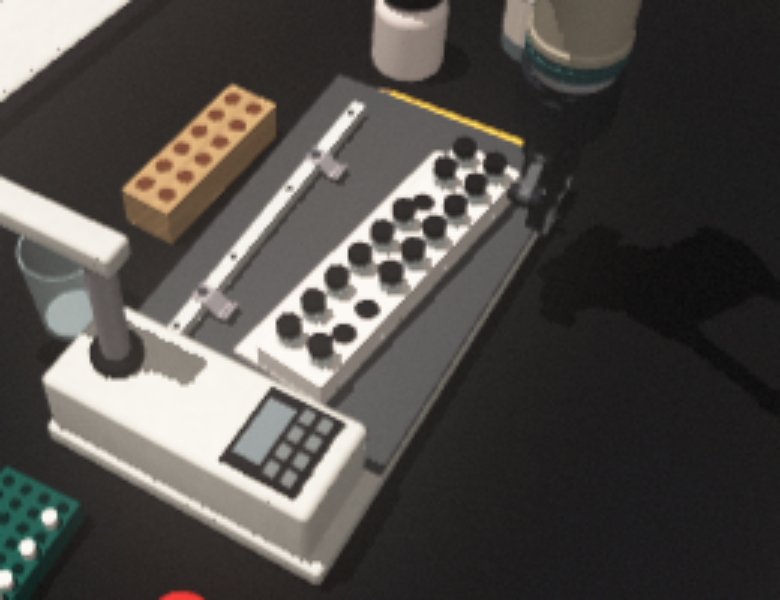

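Emit:
carry_out(deltas=[0.17, 0, 0, 0, -0.06, -0.04, -1, 0, 0, 0.1, 0, 0, 0, -1, 0, 0, 0.08, 0, 0, 0, -1, 0, 0, 0.06, 0, 0, 0, -1, 0, 0, 0.05, 0, 0, 0, -1, 0, 0, 0.05, 0, 0, 0, -1])

```text
clock: 4.08
position: [0.4832, -0.1429, 0.0484]
ee_rot: [0.708, -0.034, 0.705, 0.032]
contact_force: [0.1, -0.4, -0.1]
width: -0.0002
```

Emit:
carry_out(deltas=[0, 0, 0.04, 0, 0, 0, -1, 0, 0, 0.04, 0, 0, 0, -1])

```text
clock: 4.32
position: [0.4878, -0.1425, 0.0484]
ee_rot: [0.708, -0.033, 0.705, 0.032]
contact_force: [0.8, -0.9, -0.4]
width: -0.0001
```

Emit:
carry_out(deltas=[0, 0, 0.04, 0, 0, 0, -1, 0, 0, 0.04, 0, 0, 0, -1])

```text
clock: 4.58
position: [0.4921, -0.142, 0.0483]
ee_rot: [0.707, -0.034, 0.705, 0.032]
contact_force: [-0.7, -0.2, 0.2]
width: 0.0001
```

```bash
python3 -c "
from mv import *
show()"
```

```text
t 4.58 TCPs(mm) [-165.9  -98.1   48.5] F_s [-0.72 -0.12  0.22] w 0.0001
```

Emit:
carry_out(deltas=[0, 0, 0.05, 0, 0, 0, -1, 0, 0, 0.05, 0, 0, 0, -1, 0, 0, 0.05, 0, 0, 0, -1, 0, 0, 0.05, 0, 0, 0, -1])

```text
clock: 5.08
position: [0.5047, -0.1409, 0.0484]
ee_rot: [0.708, -0.034, 0.705, 0.032]
contact_force: [-0.3, -0.0, -0.2]
width: 0.0
```

Emit:
carry_out(deltas=[0, 0, 0.05, 0, 0, 0, -1, 0, 0, 0.05, 0, 0, 0, -1, 0, 0, 0.05, 0, 0, 0, -1, 0, 0, 0.05, 0, 0, 0, -1])

```text
clock: 5.58
position: [0.5166, -0.1398, 0.0485]
ee_rot: [0.708, -0.034, 0.705, 0.032]
contact_force: [-2.0, -0.9, -0.2]
width: -0.0002
```

```bash
cat > look.py <<'E'
from mv import *
from rig import eyes
import sys
def look(tag,guess):
    show()
    c=np.array(guess)  # rack centre sampler x,y, yaw deg rel
    for n,xs0 in (("scene",[.6502,-.0291,-.0003,.092]),("side",[.6463,-.0289,-.0002,.0927])):
        d=eyes.get_image(n); xs0=np.array(xs0)
        g=glob([[c[0],c[1],.034]],xs0)[0]; xr=[*g,xs0[3]+np.radians(c[2])]
        P,ok=cloud(d); P=P[ok]
        for _ in range(3):
            lr=loc(P,xr); q=P[(abs(lr[:,0])<.06)&(abs(lr[:,1])<.155)&(lr[:,2]>.003)&(lr[:,2]<.034)]
            L=loc(q,xs0); q=q[(L[:,0]<-.003)&(L[:,1]<.149)]
            f=fit(q,RB,xr,gate=(.02,.01,.006)); xr=f[0]
        cc=loc(glob([[.043,.14,0],[.043,-.14,0],[-.043,.14,0],[-.043,-.14,0],[0,0,0]],xr),xs0)*1000
        print(n,"L",cc[0].round(1),"R",cc[1].round(1),"FL",cc[2].round(1),"FR",cc[3].round(1),"C",cc[4].round(1),"yaw",np.degrees(xr[3]-xs0[3]).round(2),f[1],(f[2]*1e3).round(2))
        u=proj(d,glob([[-.07,-.02,.05]],XS))[0].astype(int)
        im=d["color"][:,:,::-1].copy()
        cv2.imwrite(f"pics/{n}_{tag}.png",cv2.resize(im[max(0,u[1]-75):u[1]+75,max(0,u[0]-100):u[0]+100],None,fx=4,fy=4,interpolation=cv2.INTER_CUBIC))
if __name__=="__main__": look(sys.argv[1],[float(v) for v in sys.argv[2:5]])
E
python3 look.py a -.085 -.004 -2
```

```text
t 5.58 TCPs(mm) [-141.3  -98.2   48.7] F_s [-2.04 -0.67 -0.2 ] w -0.0002
scene L [-46.7 139.8  33.9] R [ -44.7 -140.2   33.9] FL [-132.7  139.2   33.9] FR [-130.7 -140.8   33.9] C [-88.7  -0.5  33.9] yaw 0.41 2337 0.9
side L [-45.8 140.3  33.9] R [ -43.1 -139.6   33.9] FL [-131.8  139.5   33.9] FR [-129.1 -140.5   33.9] C [-87.5  -0.1  33.9] yaw 0.56 1913 0.8
```

View pics/side_a.png

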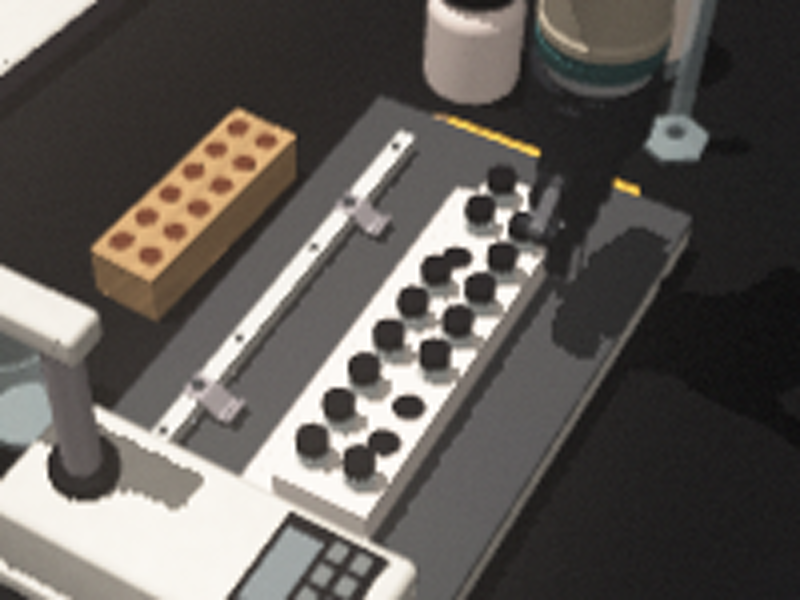

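Emit:
carry_out(deltas=[0, 0, -0.15, 0, 0, 0, -1, 0, 0, -0.15, 0, 0, 0, -1, 0, -0.4, 0, 0, 0, 0, -1, 0, -0.5, 0, 0, 0, 0, -1, 0, -0.35, 0, 0, 0, 0, -1, 0, 0, 0.4, 0, 0, 0, -1, 0, 0, 0.5, 0, 0, 0, -1, 0, 0, 0.1, 0, 0, 0, -1])

```text
clock: 6.68
position: [0.5664, -0.2109, 0.0489]
ee_rot: [0.708, -0.034, 0.704, 0.032]
contact_force: [-0.5, 0.0, 0.7]
width: 0.0003
```

```bash
python3 -c "
from mv import *
show()"
```

```text
t 6.67 TCPs(mm) [ -98.2 -173.6   49.1] F_s [-0.5   0.06  0.71] w 0.0003
```

Emit:
carry_out(deltas=[0, 0.08, 0, 0, 0, 0, -1, 0, 0.08, 0, 0, 0, 0, -1, 0, 0.06, 0, 0, 0, 0, -1, 0, 0.04, 0, 0, 0, 0, -1, 0, 0.04, 0, 0, 0, 0, -1])

```text
clock: 7.3
position: [0.5634, -0.1926, 0.049]
ee_rot: [0.708, -0.034, 0.705, 0.032]
contact_force: [-0.7, 0.7, 0.0]
width: -0.0002
```

Emit:
carry_out(deltas=[0, 0.04, 0, 0, 0, 0, -1, 0, 0.04, 0, 0, 0, 0, -1])

```text
clock: 7.55
position: [0.5633, -0.1884, 0.0489]
ee_rot: [0.708, -0.034, 0.705, 0.031]
contact_force: [-0.4, -1.7, -0.0]
width: -0.0
```

```bash
python3 look.py b -.087 0.002 0.5
```

```text
t 7.55 TCPs(mm) [ -99.2 -150.9   49.1] F_s [-0.59 -1.7  -0.01] w -0.0
scene L [-46.3 143.7  34. ] R [ -43.6 -136.3   34. ] FL [-132.3  142.9   34. ] FR [-129.6 -137.1   34. ] C [-87.9   3.3  34. ] yaw 0.56 2301 0.95
side L [-45.5 144.5  33.9] R [ -42.8 -135.5   33.9] FL [-131.5  143.6   33.9] FR [-128.8 -136.4   33.9] C [-87.1   4.   33.9] yaw 0.54 1984 0.78
```

Emit:
carry_out(deltas=[0, 0.03, 0, 0, 0, 0, -1, 0, 0.03, 0, 0, 0, 0, -1, 0, 0, 0, 0, 0, 0, -1])

```text
clock: 8.02
position: [0.5628, -0.1842, 0.0489]
ee_rot: [0.708, -0.034, 0.705, 0.032]
contact_force: [1.0, -2.3, 0.8]
width: 0.0003
```

```bash
python3 look.py c -.087 0.008 0.5
```

```text
t 8.03 TCPs(mm) [ -99.3 -146.6   49.1] F_s [ 0.81 -2.34  0.79] w 0.0003
scene L [-45.3 147.7  34. ] R [ -43.9 -132.3   34. ] FL [-131.3  147.3   34. ] FR [-129.9 -132.7   34. ] C [-87.6   7.5  34. ] yaw 0.28 2293 0.9
side L [-44.8 147.9  33.9] R [ -42.8 -132.1   33.9] FL [-130.8  147.3   33.9] FR [-128.8 -132.7   33.9] C [-86.8   7.6  33.9] yaw 0.42 1924 0.76
```

Emit:
carry_out(deltas=[0, -0.3, 0, 0, 0, 0, -1, 0, 0, -0.3, 0, 0, 0, -1, 0, 0, -0.6, 0, 0, 0, -1, 0, 0, -0.2, 0, 0, 0, -1, 0, 0.5, 0, 0, 0, 0, -1, 0, 0.8, 0, 0, 0, 0, -1, 0, 0.8, 0, 0, 0, 0, -1, 0, 0.6, 0, 0, 0, 0, -1, 0, 0.2, 0.1, 0, 0, 0, -1, 0, 0, 0.1, 0, 0, 0, -1])

```text
clock: 9.38
position: [0.496, -0.034, 0.0484]
ee_rot: [0.708, -0.034, 0.704, 0.032]
contact_force: [0.4, -0.3, 0.3]
width: 0.0002
```

```bash
python3 -c "
from mv import *
show();plan([-.150,.0076,.048])"
```

```text
t 9.38 TCPs(mm) [-152.     9.    48.6] F_s [ 0.4 -0.3  0.3] w 0.0002
T
 [[ 0.006 -0.094  0.996]
 [-0.003  0.996  0.094]
 [-1.    -0.003  0.006]]
shift mm in tool [ 0.6 -1.4  2. ] units [ 0.01  -0.023  0.033] rot deg [0.08 0.33 0.19] units [0.02  0.081 0.049]
dist 0.002514006030703319
```

Emit:
carry_out(deltas=[0, 0, 0.08, 0, 0, 0, -1, 0, 0, 0.08, 0, 0, 0, -1, 0, 0, 0.05, 0, 0, 0, -1, 0, 0, 0.05, 0, 0, 0, -1, 0, 0, 0.05, 0, 0, 0, -1, 0, 0, 0.05, 0, 0, 0, -1, 0, 0, 0.05, 0, 0, 0, -1, 0, 0, 0.04, 0, 0, 0, -1])

```text
clock: 10.38
position: [0.5216, -0.0314, 0.0483]
ee_rot: [0.708, -0.034, 0.705, 0.032]
contact_force: [-1.1, -0.4, -1.4]
width: -0.0002
```

```bash
python3 look.py d -.068 0.008 0.5
```

```text
t 10.38 TCPs(mm) [-126.3    9.3   48.5] F_s [-1.1  -0.34 -1.42] w -0.0002
scene L [-29.7 148.1  33.9] R [ -30.2 -131.9   33.9] FL [-115.7  148.3   33.9] FR [-116.2 -131.7   33.9] C [-73.    8.2  33.9] yaw -0.09 2379 0.86
side L [-27.9 147.6  33.8] R [ -30.6 -132.4   33.8] FL [-113.9  148.4   33.8] FR [-116.6 -131.6   33.8] C [-72.2   8.   33.8] yaw -0.55 1305 0.83
```

Emit:
carry_out(deltas=[0, 0, -0.15, 0, 0, 0, -1, 0, 0.4, 0, 0, 0, 0, -1, 0, 0.7, 0, 0, 0, 0, -1, 0, 0.4, 0, 0, 0, 0, -1, 0, 0, 0.08, 0, 0, 0, -1, 0, 0, 0.06, 0, 0, 0, -1])

```text
clock: 11.22
position: [0.5134, 0.0576, 0.0484]
ee_rot: [0.708, -0.034, 0.704, 0.032]
contact_force: [0.5, -0.3, -0.3]
width: -0.0002
```

Emit:
carry_out(deltas=[0, 0, 0.04, 0, 0, 0, -1, 0, 0, 0.04, 0, 0, 0, -1])

```text
clock: 11.48
position: [0.517, 0.0578, 0.0479]
ee_rot: [0.707, -0.033, 0.705, 0.031]
contact_force: [-1.0, 0.7, 0.7]
width: -0.0003
```

Emit:
carry_out(deltas=[0, 0, 0.04, 0, 0, 0, -1, 0, 0, 0.04, 0, 0, 0, -1])

```text
clock: 11.72
position: [0.5221, 0.0587, 0.0479]
ee_rot: [0.708, -0.033, 0.705, 0.032]
contact_force: [-1.7, 0.2, 0.2]
width: 0.0002
```

Emit:
carry_out(deltas=[0, 0, 0.03, 0, 0, 0, -1, 0, 0, 0.03, 0, 0, 0, -1])

```text
clock: 11.98
position: [0.5258, 0.0593, 0.048]
ee_rot: [0.708, -0.034, 0.705, 0.032]
contact_force: [-0.6, 0.2, -1.1]
width: 0.0002
```

```bash
python3 look.py e -.070 0.008 -2
```

```text
t 11.97 TCPs(mm) [-113.8   99.2   48.2] F_s [-0.59  0.25 -1.08] w 0.0002
scene L [-14.1 143.6  34. ] R [ -32.2 -135.8   34. ] FL [-99.9 149.2  34. ] FR [-118.  -130.2   34. ] C [-66.    6.7  34. ] yaw -3.7 2461 0.91
side L [-12.4 143.5  34. ] R [ -31.3 -135.9   34. ] FL [-98.2 149.3  34. ] FR [-117.2 -130.    34. ] C [-64.8   6.7  34. ] yaw -3.88 926 0.74
```

View pics/scene_e.png

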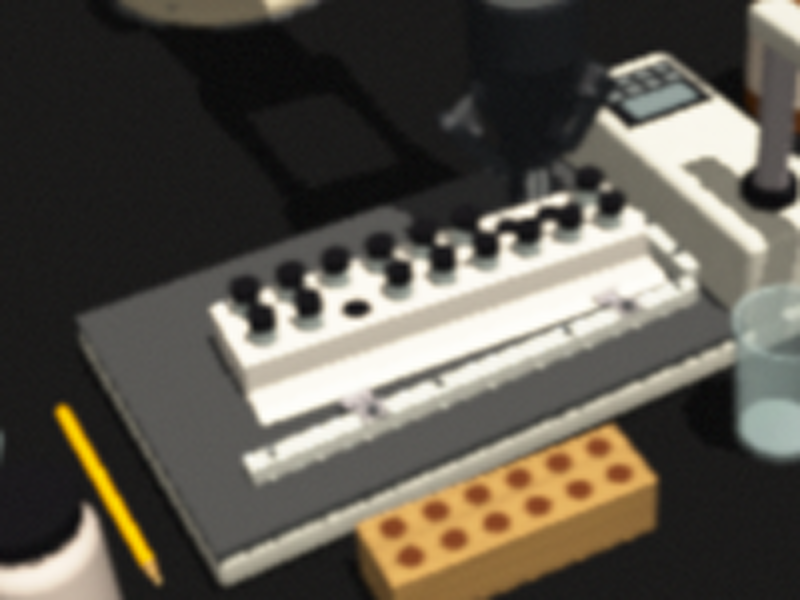

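Emit:
carry_out(deltas=[0, 0, 0.03, 0, 0, 0, -1, 0, 0, 0.03, 0, 0, 0, -1])

```text
clock: 12.32
position: [0.5293, 0.0597, 0.0481]
ee_rot: [0.708, -0.034, 0.705, 0.032]
contact_force: [-1.6, 0.6, 0.2]
width: 0.0003
```

Emit:
carry_out(deltas=[0, 0, 0.03, 0, 0, 0, -1, 0, 0, 0.02, 0, 0, 0, -1])

```text
clock: 12.58
position: [0.531, 0.0599, 0.048]
ee_rot: [0.707, -0.033, 0.706, 0.032]
contact_force: [-4.2, 0.1, 3.0]
width: -0.0
```

```bash
python3 look.py f -.060 0.008 -4
```

```text
t 12.57 TCPs(mm) [-108.5   99.4   48.2] F_s [-4.22  0.5   3.04] w -0.0
scene L [ -7.5 141.5  34. ] R [ -33.2 -137.3   34. ] FL [-93.2 149.4  34. ] FR [-118.8 -129.4   34. ] C [-63.2   6.   34. ] yaw -5.26 2462 0.88
side L [ -6.2 141.2  34.1] R [ -32.2 -137.6   34.1] FL [-91.8 149.2  34.1] FR [-117.9 -129.6   34.1] C [-62.    5.8  34.1] yaw -5.34 989 0.72
```

Emit:
carry_out(deltas=[0, 0, 0.03, 0, 0, 0, -1, 0, 0, 0.02, 0, 0, 0, -1])

```text
clock: 12.92
position: [0.5341, 0.0603, 0.048]
ee_rot: [0.707, -0.033, 0.706, 0.032]
contact_force: [-5.7, 0.9, 2.4]
width: 0.0001
```

Emit:
carry_out(deltas=[0, 0, 0.02, 0, 0, 0, -1, 0, 0, 0.02, 0, 0, 0, -1])

```text
clock: 13.18
position: [0.5372, 0.0605, 0.0479]
ee_rot: [0.707, -0.033, 0.705, 0.032]
contact_force: [-5.1, 1.3, 2.0]
width: 0.0
```

```bash
python3 look.py g -.060 0.008 -5.5
```

```text
t 13.18 TCPs(mm) [-102.3   99.3   48.1] F_s [-5.01  1.74  2.03] w 0.0
scene L [ -0. 139.  34.] R [ -33.7 -139.    34. ] FL [-85.4 149.3  34. ] FR [-119.1 -128.7   34. ] C [-59.6   5.1  34. ] yaw -6.91 2440 0.87
side L [  0.8 139.   34. ] R [ -32.6 -139.    34. ] FL [-84.6 149.3  34. ] FR [-118.  -128.7   34. ] C [-58.6   5.1  34. ] yaw -6.86 1033 0.68
```

Emit:
carry_out(deltas=[0, 0, -0.2, 0, 0, 0, -1, 0, -0.3, -0.4, 0, 0, 0, -1, 0, -0.8, 0, 0, 0, 0, -1, 0, -0.9, 0, 0, 0, 0, -1, 0, -0.9, 0, 0, 0, 0, -1, 0, -0.4, 0, 0, 0, 0, -1, 0, 0, 0.05, 0, 0, 0, -1])

```text
clock: 14.15
position: [0.5244, -0.1424, 0.049]
ee_rot: [0.709, -0.033, 0.704, 0.03]
contact_force: [0.4, 0.3, 0.0]
width: 0.0001
```

```bash
python3 -c "
from mv import *
show()"
```

```text
t 14.15 TCPs(mm) [-133.8 -101.5   49.2] F_s [0.46 0.28 0.03] w 0.0001
```

Contact is expected at about x=-127. I'll push to about -110.

Emit:
carry_out(deltas=[0, 0, 0.06, 0, 0, 0, -1, 0, 0, 0.05, 0, 0, 0, -1, 0, 0, 0.05, 0, 0, 0, -1, 0, 0, 0.04, 0, 0, 0, -1])

```text
clock: 14.65
position: [0.5346, -0.138, 0.0484]
ee_rot: [0.707, -0.034, 0.705, 0.032]
contact_force: [-1.2, -0.1, 1.0]
width: 0.0003
```

Emit:
carry_out(deltas=[0, 0, 0.04, 0, 0, 0, -1, 0, 0, 0.04, 0, 0, 0, -1, 0, 0, 0.04, 0, 0, 0, -1])

```text
clock: 15.02
position: [0.5422, -0.1381, 0.0486]
ee_rot: [0.708, -0.034, 0.705, 0.032]
contact_force: [-1.2, -0.3, 0.4]
width: 0.0001
```

```bash
python3 look.py h -.052 0.004 -4
```

```text
t 15.03 TCPs(mm) [-115.6  -98.9   48.8] F_s [-1.21 -0.2   0.37] w 0.0001
scene L [ -1.9 141.4  34. ] R [ -21.4 -138.    34. ] FL [-87.7 147.4  34. ] FR [-107.2 -131.9   34. ] C [-54.6   4.7  34. ] yaw -4.01 2425 0.84
side L [ -1.2 141.5  33.9] R [ -20.  -137.9   33.9] FL [-87.  147.3  33.9] FR [-105.8 -132.1   33.9] C [-53.5   4.7  33.9] yaw -3.85 1809 0.77
```

Emit:
carry_out(deltas=[0, 0, 0.04, 0, 0, 0, -1, 0, 0, 0.04, 0, 0, 0, -1])

```text
clock: 15.38
position: [0.547, -0.1377, 0.0487]
ee_rot: [0.708, -0.034, 0.705, 0.032]
contact_force: [-1.4, -0.5, -0.0]
width: 0.0002
```

Emit:
carry_out(deltas=[0, 0, -0.15, 0, 0, 0, -1, 0, -0.2, -0.15, 0, 0, 0, -1, 0, -0.6, -0.1, 0, 0, 0, -1, 0, -0.4, 0, 0, 0, 0, -1, 0, -0.1, 0.3, 0, 0, 0, -1, 0, 0, 0.5, 0, 0, 0, -1, 0, 0, 0.3, 0, 0, 0, -1, 0, 0, 0, 0, 0, 0, -1])

```text
clock: 16.38
position: [0.5971, -0.2122, 0.0489]
ee_rot: [0.708, -0.034, 0.704, 0.032]
contact_force: [0.1, 0.3, -0.0]
width: 0.0002
```

```bash
python3 look.py i -.052 0.005 -3
```

```text
t 16.38 TCPs(mm) [ -67.8 -177.7   49.1] F_s [ 0.17  0.26 -0.02] w 0.0002
scene L [ -2.7 142.3  34. ] R [ -15.5 -137.4   34. ] FL [-88.6 146.2  34. ] FR [-101.4 -133.5   34. ] C [-52.1   4.4  34. ] yaw -2.63 2396 0.89
side L [ -1.8 142.3  33.9] R [ -14.6 -137.4   33.9] FL [-87.7 146.3  33.9] FR [-100.6 -133.4   33.9] C [-51.2   4.4  33.9] yaw -2.62 1912 0.8
```

View pics/scene_i.png

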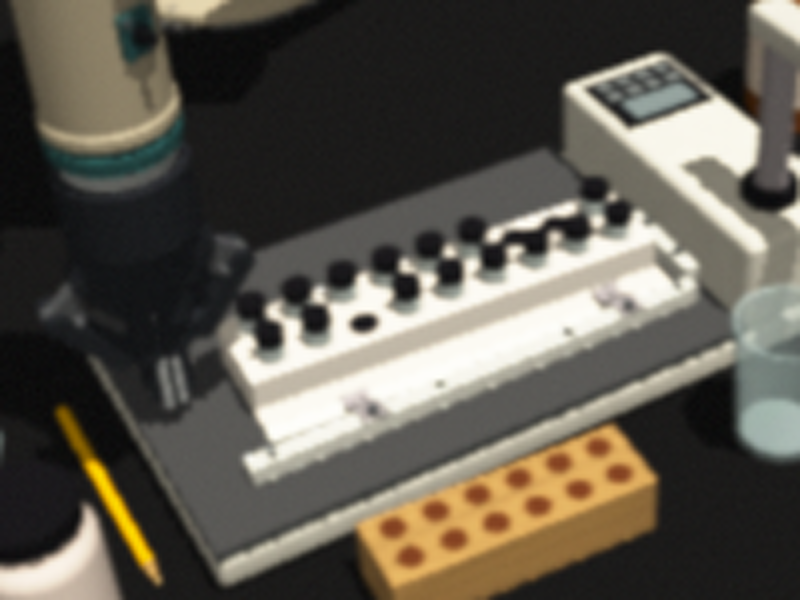

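Emit:
carry_out(deltas=[0, 0.15, 0, 0, 0, 0, -1, 0, 0.15, 0, 0, 0, 0, -1, 0, 0.1, 0, 0, 0, 0, -1, 0, 0.04, 0, 0, 0, 0, -1, 0, 0.03, 0, 0, 0, 0, -1, 0, 0.02, 0, 0, 0, 0, -1])

```text
clock: 17.23
position: [0.5936, -0.1832, 0.0491]
ee_rot: [0.708, -0.034, 0.705, 0.031]
contact_force: [-0.4, -3.3, 1.0]
width: 0.0002
```

Emit:
carry_out(deltas=[0, 0.02, 0, 0, 0, 0, -1, 0, 0.02, 0, 0, 0, 0, -1])

```text
clock: 17.48
position: [0.5933, -0.1803, 0.0491]
ee_rot: [0.708, -0.034, 0.705, 0.031]
contact_force: [-0.2, -3.4, 0.5]
width: 0.0004
```

```bash
python3 look.py j -.052 0.007 -3
```

```text
t 17.48 TCPs(mm) [ -68.6 -145.6   49.3] F_s [-0.48 -3.36  0.53] w 0.0004
scene L [ -2.2 145.8  34. ] R [ -15.3 -133.9   34. ] FL [-88.1 149.8  34. ] FR [-101.2 -129.9   34. ] C [-51.7   8.   34. ] yaw -2.68 2363 0.87
side L [ -1.2 145.7  33.9] R [ -14.3 -134.    33.9] FL [-87.1 149.7  33.9] FR [-100.3 -129.9   33.9] C [-50.7   7.9  33.9] yaw -2.69 1842 0.81
```

Emit:
carry_out(deltas=[0, -0.3, 0, 0, 0, 0, -1, 0, 0, -0.5, 0, 0, 0, -1, 0, 0, -0.5, 0, 0, 0, -1, 0, 0.5, 0, 0, 0, 0, -1, 0, 0.6, 0, 0, 0, 0, -1, 0, 0.15, 0.05, 0, 0, 0, -1, 0, 0, 0.1, 0, 0, 0, -1, 0, 0, 0.05, 0, 0, 0, -1])

```text
clock: 18.58
position: [0.5413, -0.1285, 0.0487]
ee_rot: [0.708, -0.034, 0.704, 0.031]
contact_force: [0.2, -0.2, -0.4]
width: -0.0
```

```bash
python3 -c "
from mv import *
show()"
```

```text
t 18.57 TCPs(mm) [-115.6  -89.2   48.9] F_s [ 0.21 -0.2  -0.37] w -0.0
```

Emit:
carry_out(deltas=[0, 0, 0.05, 0, 0, 0, -1, 0, 0, 0.04, 0, 0, 0, -1, 0, 0, 0.03, 0, 0, 0, -1])

```text
clock: 18.95
position: [0.5471, -0.127, 0.0485]
ee_rot: [0.708, -0.033, 0.705, 0.032]
contact_force: [-1.4, 0.0, -0.3]
width: -0.0002
```

Emit:
carry_out(deltas=[0, 0, 0.03, 0, 0, 0, -1, 0, 0, 0.03, 0, 0, 0, -1])

```text
clock: 19.2
position: [0.5491, -0.1266, 0.0483]
ee_rot: [0.707, -0.034, 0.706, 0.032]
contact_force: [-4.3, -1.8, 1.0]
width: 0.0
```

Emit:
carry_out(deltas=[0, 0, 0.03, 0, 0, 0, -1, 0, 0, 0.02, 0, 0, 0, -1])

```text
clock: 19.45
position: [0.5521, -0.1264, 0.0483]
ee_rot: [0.707, -0.034, 0.706, 0.032]
contact_force: [-4.5, -3.0, 1.8]
width: -0.0002
```

```bash
python3 look.py k -.048 0.007 -1
```

```text
t 19.45 TCPs(mm) [-104.7  -88.1   48.5] F_s [-4.73 -2.6   1.8 ] w -0.0002
scene L [ -2.8 148.1  34.1] R [  -9.4 -131.8   34.1] FL [-88.8 150.1  34.1] FR [ -95.4 -129.8   34.1] C [-49.1   9.1  34.1] yaw -1.35 2348 0.86
side L [ -2.  147.3  34. ] R [  -8.1 -132.6   34. ] FL [-88.  149.2  34. ] FR [ -94.1 -130.8   34. ] C [-48.    8.3  34. ] yaw -1.25 1714 0.8
```

Emit:
carry_out(deltas=[0, 0, 0.03, 0, 0, 0, -1, 0, 0, 0.02, 0, 0, 0, -1])

```text
clock: 19.8
position: [0.5564, -0.1259, 0.0484]
ee_rot: [0.708, -0.034, 0.705, 0.032]
contact_force: [-2.4, -3.0, 0.6]
width: 0.0001
```

Emit:
carry_out(deltas=[0, 0, 0.02, 0, 0, 0, -1, 0, 0, 0.02, 0, 0, 0, -1])

```text
clock: 20.05
position: [0.5589, -0.1256, 0.0485]
ee_rot: [0.708, -0.034, 0.705, 0.032]
contact_force: [-3.0, -1.1, -0.7]
width: -0.0002
```

Emit:
carry_out(deltas=[0, 0, 0.015, 0, 0, 0, -1, 0, 0, 0.015, 0, 0, 0, -1])

```text
clock: 20.3
position: [0.5596, -0.1255, 0.0485]
ee_rot: [0.707, -0.034, 0.706, 0.032]
contact_force: [-6.7, -3.4, 2.0]
width: -0.0002
```

```bash
python3 look.py l -.045 0.008 0
```

```text
t 20.3 TCPs(mm) [-97.1 -87.9  48.7] F_s [-7.01 -2.76  2.02] w -0.0002
scene L [ -3.6 149.9  34.1] R [  -0.4 -130.1   34.1] FL [-89.6 148.9  34.1] FR [ -86.4 -131.1   34.1] C [-45.    9.4  34.1] yaw 0.66 2208 0.84
side L [ -2.6 149.   33.9] R [   0.5 -131.    33.9] FL [-88.6 148.   33.9] FR [ -85.5 -132.    33.9] C [-44.1   8.5  33.9] yaw 0.64 1671 0.82
```

Emit:
carry_out(deltas=[0, 0, -0.2, 0, 0, 0, -1, 0, 0.5, 0, 0, 0, 0, -1, 0, 0.9, 0, 0, 0, 0, -1, 0, 0.9, 0, 0, 0, 0, -1, 0, 0.5, 0, 0, 0, 0, -1, 0, 0, 0.05, 0, 0, 0, -1, 0, 0, 0.05, 0, 0, 0, -1])

```text
clock: 21.28
position: [0.5406, 0.041, 0.0486]
ee_rot: [0.709, -0.034, 0.704, 0.032]
contact_force: [0.1, 0.4, -0.0]
width: 0.0001
```

Emit:
carry_out(deltas=[0, 0, 0.03, 0, 0, 0, -1, 0, 0, 0.02, 0, 0, 0, -1])

```text
clock: 21.52
position: [0.5421, 0.0405, 0.048]
ee_rot: [0.707, -0.033, 0.705, 0.031]
contact_force: [-2.8, -0.8, 1.5]
width: 0.0001
```

Emit:
carry_out(deltas=[0, 0, 0.02, 0, 0, 0, -1, 0, 0, 0.02, 0, 0, 0, -1])

```text
clock: 21.78
position: [0.5435, 0.0415, 0.0478]
ee_rot: [0.707, -0.033, 0.706, 0.032]
contact_force: [-3.3, -0.3, 1.6]
width: -0.0001
```

```bash
python3 -c "
from mv import *
show()"
```

```text
t 21.77 TCPs(mm) [-97.8  79.8  48. ] F_s [-3.37 -0.03  1.63] w -0.0001
```

Emit:
carry_out(deltas=[0, 0, 0.02, 0, 0, 0, -1, 0, 0, 0.015, 0, 0, 0, -1])

```text
clock: 22.02
position: [0.5444, 0.0418, 0.0478]
ee_rot: [0.706, -0.034, 0.707, 0.032]
contact_force: [-7.7, -1.6, 4.0]
width: 0.0003
```

Emit:
carry_out(deltas=[0, 0, 0.015, 0, 0, 0, -1, 0, 0, 0.01, 0, 0, 0, -1])

```text
clock: 22.28
position: [0.5444, 0.0419, 0.0476]
ee_rot: [0.705, -0.034, 0.708, 0.032]
contact_force: [-10.3, -2.7, 4.2]
width: 0.0001
```

```bash
python3 look.py m -.045 0.009 0
```

```text
t 22.27 TCPs(mm) [-96.9  80.2  47.8] F_s [-10.46  -1.79   4.23] w 0.0001
scene L [ -0.2 149.5  34.2] R [  -0.9 -130.5   34.2] FL [-86.2 149.8  34.2] FR [ -86.9 -130.2   34.2] C [-43.6   9.6  34.2] yaw -0.15 2217 0.81
side L [  0.6 148.4  34. ] R [   0.  -131.6   34. ] FL [-85.4 148.6  34. ] FR [ -86.  -131.4   34. ] C [-42.7   8.5  34. ] yaw -0.11 845 0.77
```

Emit:
carry_out(deltas=[0, 0, -0.3, 0, 0, 0, -1, 0, -0.7, -0.1, 0, 0, 0, -1, 0, -1, 0, 0, 0, 0, -1, 0, -1, 0, 0, 0, 0, -1, 0, -1, 0, 0, 0, 0, -1, 0, -0.55, 0, 0, 0, 0, -1, 0, 0, 0.4, 0, 0, 0, -1, 0, 0, 0.7, 0, 0, 0, -1, 0, 0, 0.2, 0, 0, 0, -1, 0, 0, 0, 0, 0, 0, -1])

```text
clock: 23.62
position: [0.6264, -0.2068, 0.0489]
ee_rot: [0.708, -0.034, 0.705, 0.032]
contact_force: [-1.0, 0.2, 0.4]
width: -0.0001
```

```bash
python3 look.py n -.044 0.009 0
```

```text
t 23.62 TCPs(mm) [ -38.1 -175.    49.1] F_s [-1.    0.27  0.42] w -0.0001
scene L [ -0.3 149.6  34.1] R [  -0.8 -130.4   34.1] FL [-86.3 149.7  34.1] FR [ -86.8 -130.3   34.1] C [-43.6   9.6  34.1] yaw -0.11 2163 0.86
side L [  0.6 148.4  33.9] R [ 1.000e-01 -1.316e+02  3.390e+01] FL [-85.4 148.6  33.9] FR [ -85.9 -131.4   33.9] C [-42.7   8.5  33.9] yaw -0.12 1730 0.8
```

View pics/scene_n.png

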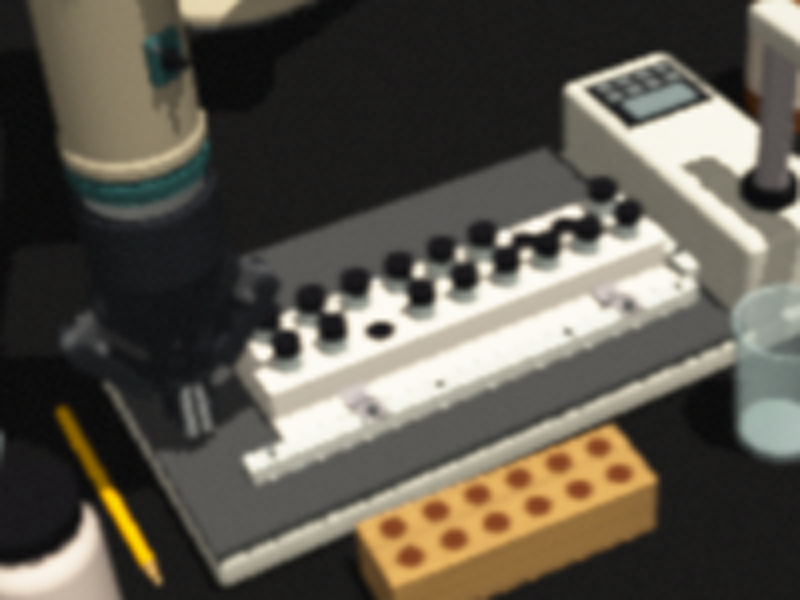

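Emit:
carry_out(deltas=[0, 0.15, -0.05, 0, 0, 0, -1, 0, 0.15, 0, 0, 0, 0, -1, 0, 0.1, 0, 0, 0, 0, -1, 0, 0.04, 0, 0, 0, 0, -1])

```text
clock: 24.22
position: [0.6201, -0.1801, 0.0493]
ee_rot: [0.708, -0.034, 0.705, 0.032]
contact_force: [-0.3, -0.1, -0.1]
width: -0.0004
```

Emit:
carry_out(deltas=[0, 0.02, 0, 0, 0, 0, -1, 0, 0.02, 0, 0, 0, 0, -1])

```text
clock: 24.48
position: [0.6201, -0.1786, 0.0491]
ee_rot: [0.708, -0.034, 0.705, 0.032]
contact_force: [0.2, 0.1, 0.0]
width: 0.0001
```

Emit:
carry_out(deltas=[0, 0.02, 0, 0, 0, 0, -1, 0, 0.01, 0, 0, 0, 0, -1])

```text
clock: 24.72
position: [0.6199, -0.1768, 0.049]
ee_rot: [0.708, -0.034, 0.705, 0.032]
contact_force: [-0.4, -1.9, -1.6]
width: -0.0002
```

```bash
python3 -c "
from mv import *
show()"
```

```text
t 24.73 TCPs(mm) [ -41.8 -144.6   49.2] F_s [-0.58 -1.86 -1.59] w -0.0002
```

Emit:
carry_out(deltas=[0, 0.01, 0, 0, 0, 0, -1, 0, 0.01, 0, 0, 0, 0, -1])

```text
clock: 24.98
position: [0.6199, -0.1767, 0.049]
ee_rot: [0.708, -0.034, 0.705, 0.031]
contact_force: [-0.3, -4.8, -1.8]
width: -0.0004
```

Emit:
carry_out(deltas=[0, 0.01, 0, 0, 0, 0, -1, 0, 0.01, 0, 0, 0, 0, -1])

```text
clock: 25.22
position: [0.62, -0.1765, 0.0491]
ee_rot: [0.708, -0.035, 0.705, 0.031]
contact_force: [-0.4, -8.1, -2.4]
width: 0.0
```

Emit:
carry_out(deltas=[0, 0.01, 0, 0, 0, 0, -1, 0, 0.01, 0, 0, 0, 0, -1])

```text
clock: 25.48
position: [0.6201, -0.1765, 0.0491]
ee_rot: [0.708, -0.036, 0.704, 0.03]
contact_force: [-0.6, -10.0, -3.3]
width: -0.0001
```

```bash
python3 -c "
from mv import *
show()"
```

```text
t 25.48 TCPs(mm) [ -41.6 -144.2   49.3] F_s [-1.52 -9.91 -3.3 ] w -0.0001
```

Emit:
carry_out(deltas=[0, 0.01, 0, 0, 0, 0, -1, 0, 0.01, 0, 0, 0, 0, -1])

```text
clock: 25.72
position: [0.6203, -0.1764, 0.0492]
ee_rot: [0.708, -0.037, 0.704, 0.03]
contact_force: [-0.6, -12.4, -3.4]
width: 0.0
```

Emit:
carry_out(deltas=[0, 0.01, 0, 0, 0, 0, -1, 0, 0.005, 0, 0, 0, 0, -1])

```text
clock: 25.98
position: [0.6203, -0.1764, 0.0492]
ee_rot: [0.709, -0.037, 0.704, 0.029]
contact_force: [0.2, -14.6, -4.3]
width: 0.0005
```

```bash
python3 look.py o -.044 0.009 0
```

```text
t 25.98 TCPs(mm) [ -41.3 -144.2   49.4] F_s [ -1.2  -14.58  -4.28] w 0.0005
scene L [ -0.2 149.4  34.1] R [  -0.5 -130.6   34.1] FL [-86.2 149.5  34.1] FR [ -86.5 -130.5   34.1] C [-43.4   9.4  34.1] yaw -0.06 2095 0.87
side L [  0.6 147.8  34. ] R [   0.5 -132.2   34. ] FL [-85.4 147.8  34. ] FR [ -85.5 -132.2   34. ] C [-42.5   7.8  34. ] yaw -0.01 1714 0.76
```

Emit:
carry_out(deltas=[0, -0.3, 0, 0, 0, 0, -1, 0, -0.1, -0.2, 0, 0, 0, -1, 0, 0, -0.7, 0, 0, 0, -1, 0, 0, -0.4, 0, 0, 0, -1, 0, 0.6, 0, 0, 0, 0, -1, 0, 1, 0, 0, 0, 0, -1, 0, 0.9, 0, 0, 0, 0, -1, 0, 0.5, 0, 0, 0, 0, -1, 0, 0, 0, 0, 0, 0, -1])

```text
clock: 27.2
position: [0.5255, -0.0204, 0.0484]
ee_rot: [0.707, -0.034, 0.705, 0.033]
contact_force: [-0.6, 0.4, -0.9]
width: -0.0001
```

```bash
python3 -c "
from mv import *
show();plan([-.1,.008,.048])"
```

```text
t 27.2 TCPs(mm) [-121.4   19.8   48.6] F_s [-0.53  0.47 -0.87] w -0.0001
T
 [[ 0.003 -0.095  0.995]
 [-0.001  0.995  0.095]
 [-1.    -0.001  0.003]]
shift mm in tool [  0.6 -11.9  21.3] units [ 0.01  -0.199  0.356] rot deg [0.18 0.15 0.07] units [0.044 0.038 0.018]
dist 0.02445425242605788
```

Emit:
carry_out(deltas=[0, -0.2, 0.15, 0, 0, 0, -1, 0, 0, 0.12, 0, 0, 0, -1, 0, 0, 0.07, 0, 0, 0, -1, 0, 0, 0.03, 0, 0, 0, -1])

```text
clock: 27.7
position: [0.5509, -0.0333, 0.0482]
ee_rot: [0.708, -0.033, 0.705, 0.031]
contact_force: [-0.9, 1.0, -0.1]
width: -0.0003
```

Emit:
carry_out(deltas=[0, 0, 0.02, 0, 0, 0, -1, 0, 0, 0.02, 0, 0, 0, -1])

```text
clock: 27.95
position: [0.5513, -0.0326, 0.0481]
ee_rot: [0.707, -0.034, 0.706, 0.032]
contact_force: [-4.5, -0.8, 2.0]
width: -0.0
```

```bash
python3 -c "
from mv import *
show()"
```

```text
t 27.95 TCPs(mm) [-96.8   5.4  48.3] F_s [-4.6  -0.4   2.03] w -0.0
```

Emit:
carry_out(deltas=[0, 0, 0.015, 0, 0, 0, -1, 0, 0, 0.015, 0, 0, 0, -1])

```text
clock: 28.2
position: [0.5513, -0.0324, 0.0479]
ee_rot: [0.705, -0.034, 0.707, 0.032]
contact_force: [-7.3, -1.9, 3.5]
width: -0.0002
```

Emit:
carry_out(deltas=[0, 0, 0.015, 0, 0, 0, -1, 0, 0, 0.01, 0, 0, 0, -1])

```text
clock: 28.45
position: [0.5513, -0.0322, 0.0477]
ee_rot: [0.704, -0.034, 0.708, 0.032]
contact_force: [-9.5, -2.9, 4.1]
width: -0.0002
```

Emit:
carry_out(deltas=[0, 0, 0.005, 0, 0, 0, -1, 0, 0, 0, 0, 0, 0, -1, 0, 0, 0, 0, 0, 0, -1, 0, 0, 0, 0, 0, 0, -1, 0, 0, 0, 0, 0, 0, -1])

```text
clock: 29.08
position: [0.5513, -0.0322, 0.0477]
ee_rot: [0.704, -0.034, 0.708, 0.032]
contact_force: [-9.5, -1.9, 4.5]
width: -0.0001
```

```bash
python3 look.py p -.044 0.009 0
```

```text
t 29.07 TCPs(mm) [-96.8   5.7  47.9] F_s [-9.64 -1.02  4.54] w -0.0001
scene L [ -0.3 149.7  34.1] R [  -0.5 -130.3   34.1] FL [-86.3 149.8  34.1] FR [ -86.5 -130.2   34.1] C [-43.4   9.8  34.1] yaw -0.05 2191 0.85
side L [  0.6 148.6  34.1] R [   0.3 -131.4   34.1] FL [-85.4 148.7  34.1] FR [ -85.7 -131.3   34.1] C [-42.6   8.6  34.1] yaw -0.07 1194 0.76
```

Emit:
carry_out(deltas=[0, 0, 0.015, 0, 0, 0, -1, 0, 0, 0.01, 0, 0, 0, -1, 0, 0, 0, 0, 0, 0, -1, 0, 0, 0, 0, 0, 0, -1, 0, 0, 0, 0, 0, 0, -1, 0, 0, 0, 0, 0, 0, -1])

```text
clock: 29.92
position: [0.5512, -0.032, 0.0475]
ee_rot: [0.703, -0.034, 0.71, 0.032]
contact_force: [-12.3, -2.6, 5.6]
width: 0.0002
```

Emit:
carry_out(deltas=[0, 0, -0.06, 0, 0, 0, -1, 0, 0, -0.1, 0, 0, 0, -1, 0, 0, -0.3, 0, 0, 0, -1, -0.3, 0, -0.8, 0, 0, 0, -1, -0.8, 0, -0.4, 0, 0, 0, -1, -0.8, 0, -0.3, 0, 0, 0, -1, -0.8, 0, 0, 0, 0, 0, -1, -0.3, 0, 0, 0, 0, 0, -1, 0, 0, 0, 0, 0, 0, -1])

```text
clock: 31.05
position: [0.4419, -0.0427, 0.2299]
ee_rot: [0.71, -0.034, 0.703, 0.031]
contact_force: [-0.8, -0.2, -0.9]
width: -0.0002
```

```bash
python3 look.py q -.044 0.009 0
python3 - <<'E'
from mv import *
from rig import eyes
d=eyes.get_image("wrist"); cv2.imwrite("pics/w_q.png",d["color"][:,:,::-1])
for n in("scene","side"):
    d=eyes.get_image(n); xs=np.array([.6502,-.0291,-.0003,.092]) if n=="scene" else np.array([.6463,-.0289,-.0002,.0927])
    P,ok=cloud(d);L=loc(P,xs)
E
```

```text
t 31.05 TCPs(mm) [-206.7    5.4  230.1] F_s [-0.83 -0.09 -0.86] w -0.0002
scene L [ -0.4 149.8  34.1] R [  -0.4 -130.2   34.1] FL [-86.4 149.8  34.1] FR [ -86.4 -130.2   34.1] C [-43.4   9.8  34.1] yaw -0.01 2182 0.82
side L [  0.6 148.5  33.9] R [   0.5 -131.5   33.9] FL [-85.4 148.6  33.9] FR [ -85.5 -131.4   33.9] C [-42.5   8.6  33.9] yaw -0.03 1736 0.77
```

View pics/side_q.png

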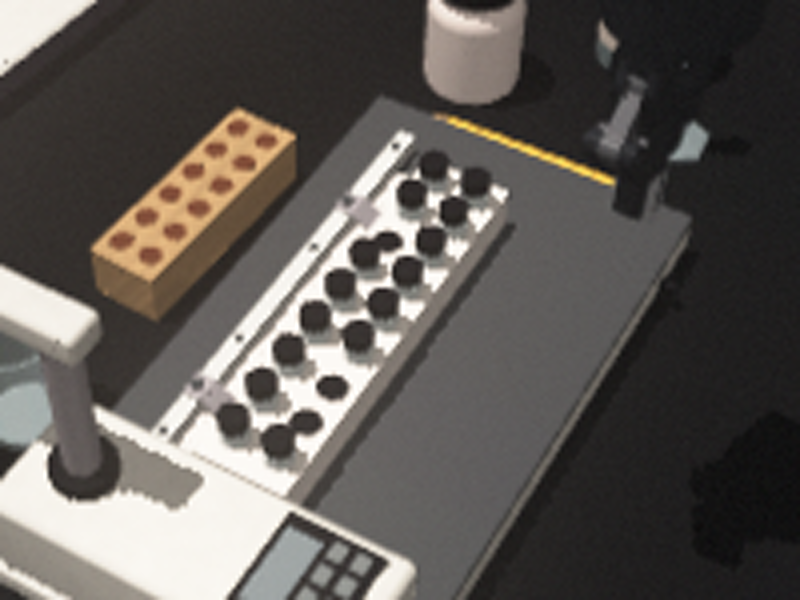

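View pics/w_q.png

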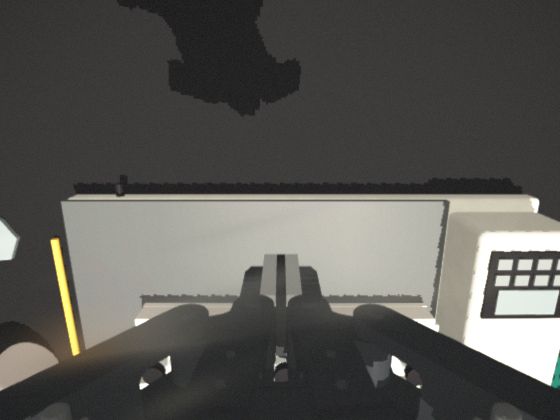

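View pics/scene_q.png

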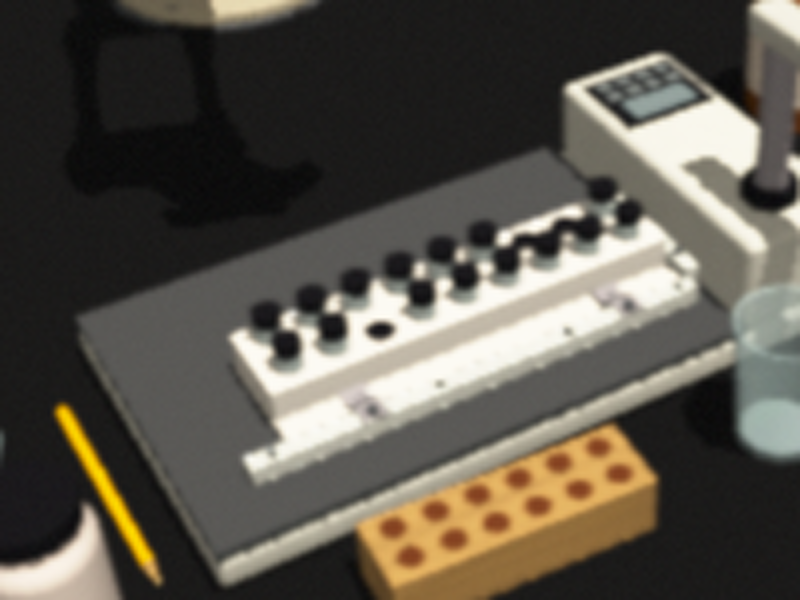

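```bash
python3 -c "
from rig import job
print(job.sign_off())"
```

```text
the job is handed in; nothing more can be done
None
```

I slid the rack home and handed the job in at about 31 s; no verdict comes back.

**What I did:**
- I squared the rack up on the bare deck, then pushed the left end and the right end in under their clips.
- I re-seated the left end, which had drifted out about 3 mm.
- I slid the rack lengthwise against the end stop. The force rose to about 14.6 N with no further movement, well above the 5–8 N that sliding takes.
- I leaned on the middle of the front face at about 9.6 N for over 0.5 s, then about 12 N for another 0.5 s, and backed the arm off to clear air.

**Last checks:**
- **Rail:** both back corners are at the rail. The scene camera puts them at -0.4 mm and the side camera at +0.5 mm.
- **Angle and height:** the rack is parallel to within 0.03°, and its underside is at deck height (34 mm).
- **End stop:** the cameras disagree slightly. The scene camera shows a 0.2 mm gap and the side camera 1.5 mm. The control head hides the left end from the side camera, so I trusted the scene view and the hard stop I felt.
- **Pushing force:** the highest wrist reading at the end of any move was about 15 N. I did not read it within moves.
- **Other things on the bench:** none that I could see in the final pictures had moved, but I did not measure them.

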